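# Draw the offcut tray out of a plaster model trimmer with a hook tool

## Robot

A 6-joint arm with a two-finger parallel gripper is mounted at the origin on the work surface. World frame = base frame: x ahead of the robot, y to its left, z up, the work surface at z = 0. Lengths are in m, angles in rad, forces in N, time in s.
With the tool pointing down it reaches from about 0.375 to 0.9 m from the base axis. Payload 3.1 kg.
Tool frame: the origin (TCP) lies at the very end of the fingers, on their centre line; the grasp point (between the pads) lies robot.grasp_offset behind it (robot.grasp_offset is the distance from the TCP to the grasp point, in m); z points along the fingers, y is the direction in which the jaws open and shut (so a half turn about z gives the same grasp; the last joint's range is limited). The gripper opens to 87 mm and grips with 3 to 60 N. Pads are 19 mm wide; open, the fingers measure 117 mm over their backs; the gripper's body (75 mm by 190 mm) begins 51 mm behind the grasp point.
Start: joints at [-1.341, 0.527, 1.433, -0, 1.181, -0.178], TCP at [0.248, -0.574, 0.223] pointing down, gripper open.
Joint ranges: [-3.08, 3.08], [-0.75, 2.2], [0.22, 2.44], [-1.43, 4.57], [0, 2.65], [-2.85, 2.85]. Speed limits (rad/s): [2.79, 2.79, 3.14, 3.14, 3.14, 3.14].

## Interface

Orientations are given as a unit quaternion [x, y, z, w].
In Python, from rig import robot gives the robot as it stands.
- The arm moves only by the tool drive_tool, never from a script. Its argument "targets" is one flat list of numbers, 6 for each row, row after row: the shift along the tool's x, y, z in cm, then the turn, a rotation vector about the tool's x, y, z in degrees. A call has 1 to 12 rows; each row is the pose to reach, as a shift and turn from the pose commanded when the call began, along the tool's axes at that moment; what a row does not reach only later rows make up. A row lasts 1/12 s, in which the tool goes at most 41.7 mm and 7.16 degrees, less where a joint would pass 70% of its speed; a pose out of reach is approached as far as the arm can. A call with a gripper value outside its range is refused whole. "grip" is the gripper command: -1 is fully open, 1 is shut, values between are in proportion, set as the call begins (left out, the last holds). The fingers move at their own pace and stop on an object; "squeeze" is the grip in N (left out, the last holds). Time passes only in rows, so rows that repeat a pose let the fingers close. It gives the time, the measured TCP pose, the force and the opening at its end, in the units of the state.
- robot.get_obs(): the state, without advancing time (a new reading comes with each control period).
- robot.camera(name): name is "side" or "top"; returns (picture, depth): 420x560x3 uint8, red, green, blue; 420x560 float32, m along the optical axis (not along the pixel's ray), 0 where there is no reading.
- robot.calibration(name): a dict with "mtx" (3x3 intrinsics, pixels), "distortion" ([k1, k2, p1, p2, k3] as OpenCV has them; the pictures are not rectified), "R" (3x3) and "t" (3): a world point X has camera coordinates R X + t. Camera axes: x right, y down, z forward; pixel columns grow to the right and rows downward; lengths in m; the calibration is good to about 2 mm. A picture is of the moment at which its call begins. calibration takes no time and is no camera call.
- robot.hand_in(): hands the job in, once; it reports no verdict.
The state is a dict: "time": time; "q": joint angles; "joint_velocities": joint speeds; "joint_torque": joint torques, N m; "position": TCP position; "tool_rot": TCP orientation; "ft_force": force on the tool from outside, world axes, zero at the start; "moment": the same for the moment, N m; "grip_width": finger opening in m.
Only numpy, scipy, OpenCV 4.12 (cv2) and the standard library are available. Lean on these libraries where they do the work, as an engineer would, in place of code of your own. Each camera call takes 0.05 s, during which the arm holds its last target.

## Task

Take the green-handled hook from its cradle, hook it through the brass loop on the trimmer's offcut tray and draw the tray out until you feel it hard against its hidden stops, keeping a steady pull of about 12 N there for about a second (never more than 22 N on the tray). Then unhook, leaving the tray drawn out, and lay the hook gently back in its cradle. Move the tray only with the hook, keep it flat, and leave the bowl, bottle and plaster cast where they are.

Things in the scene. Friction and masses are not known exactly. Their poses are not given: they have to be found in the camera images.
- hook: Hook tool, 150 g. Green handle 100 long (x) x 20 wide x 26 mm tall, flat upright sides; origin mid-underside, x towards the hook, z up. A dark steel rod, 6 mm thick, leaves the +x end 13 mm above the underside, runs level to x = 100 mm, then straight down. Lowest point z = -35 mm. Balances about 20 mm ahead of the origin. Starts lying level in the cradle, rod overhanging.
- hook_tip (a point): Foot of the hook's upright part (rod axis), 100 mm ahead of and 32 mm below the hook's origin; axes as the hook's. From here a short lip turns back towards the handle (-x), reaching 7 mm past the upright's near surface.
- cradle: Fixed black cradle; origin on the bench under its middle, x along the handle lying in it. Base 110 x 70 x 8 mm. Two plates at x = +-38 mm, 6 mm thick, 70 mm clear between them for the fingers; each has a notch, floor 52 mm above the bench and 27 mm wide, flaring to 70 mm at 82 mm height. The handle belongs level on both floors, middle over middle (the hook's origin 52 mm over this one).
- trimmer: Fixed white model trimmer, 260 wide x 300 deep x 330 mm tall, round wheel guard; origin on the bench under the middle of its front face, which looks to -x (y across, z up). Nothing overhangs the face by more than 12 mm. A steel apron, 8 mm thick, 150 wide, stands out 120 mm before it, with two rails 18 mm high, 104 mm apart.
- tray: Grey loose tray, 0.28 to 0.52 kg, 200 (x) x 100 x 40 mm, in the bay and on the apron, 2 mm side play; origin mid-underside, 8 mm above the bench; axes as the trimmer's, comes out along -x. Slides at 1.5 to 4 N. Hidden ears meet hard stops with the tray's origin 5 to 17 mm before the trimmer's face (x = -5 to -17 mm there): set anew each time, feel for them. Starts 63 to 105 mm short.
- loop (a point): Middle of the level brass loop on the tray's front, 116 mm before the tray's origin, 40 mm above the bench; axes as the tray's. 6 mm bar; opening 29 (x) x 20 mm (y): outer bar's inside 13 mm before this point, tray wall 16 mm behind. The hook enters from above; pulled, its lip catches under the outer bar. To lift out, first move the hook 8 to 20 mm trimmer-wards within the loop.
- bowl: Blue bowl, 100 mm across, 55 mm tall, origin under its middle; leave alone.
- bottle: White bottle, 56 mm across, 130 mm tall, origin under its middle; leave alone.
- cast: Plaster dental cast, 55 x 60 x 27 mm, origin under its middle; leave alone.
There are look-alikes about, which are no part of the job. Of the things that look like the hook, the smallest one is meant.

How it is judged:
By the outcome, as a careful person would: the job done as asked, in the order asked, and still so for the second after the job is handed in, with the robot touching nothing.
It also fails if it takes over 69 s, if anything falls off the work surface, if the arm or the gripper's body presses on something with over 40 N, if the wrist force passes 120 N, or if a joint passes its speed limit or range.

## Working session

There is one attempt and no reset: what is moved stays moved. The work goes in short steps, Python scripts to look and compute and a tool call to move; the robot and the scene stay as the last step left them, time stands still between calls to the robot, and variables do not carry over. Pictures are saved under pics/ and viewed, and the job is handed in when it is done.

Besides the shell and the picture viewer there is one more tool, called after "Call:" as name(argument=value, ...), one argument or row to a line, values as JSON. drive_tool: Moves the arm, as the interface text tells. Its arguments: {"type":"object","properties":{"targets":{"type":"array","items":{"type":"number"}},"grip":{"type":"number"},"squeeze":{"type":"number"}},"required":["targets"]}

```bash
ls; mkdir -p pics
cat > h.py <<'E'
import numpy as np, cv2
from rig import robot
def snap(n,tag):
    p,d=robot.camera(n); cv2.imwrite(f'pics/{tag}.png',p[:,:,::-1]); np.savez(f'pics/{tag}.npz',p=p,d=d); return p,d
def ray(n,u,v):
    c=robot.calibration(n);M=np.array(c['mtx']);D=np.array(c['distortion'])
    x=cv2.undistortPoints(np.array([[[u,v]]],float),M,D)[0,0]
    R=np.array(c['R']);t=np.array(c['t']).ravel()
    return -R.T@t, R.T@np.array([x[0],x[1],1.])
def atz(n,u,v,z):
    o,d=ray(n,u,v); return o+d*(z-o[2])/d[2]
def atd(n,u,v,dep):
    o,d=ray(n,u,v); return o+d*dep
def proj(n,X):
    c=robot.calibration(n);R=np.array(c['R']);t=np.array(c['t']).ravel()
    return cv2.projectPoints(np.atleast_2d(np.array(X,float)),cv2.Rodrigues(R)[0],t,np.array(c['mtx']),np.array(c['distortion']))[0][:,0]
def crop(tag,x0,y0,x1,y1,s,out):
    im=cv2.imread(f'pics/{tag}.png')[y0:y1,x0:x1]; cv2.imwrite(f'pics/{out}.png',cv2.resize(im,None,fx=s,fy=s,interpolation=cv2.INTER_CUBIC))
E
python3 - <<'E'
from h import *
for n in('top','side'): snap(n,n+'0'); c=robot.calibration(n); print(n,c['mtx'],(-np.array(c['R']).T@np.array(c['t']).ravel()))
print(robot.get_obs(), robot.grasp_offset)
E
```

```text
pics
top [[479.31860556   0.         276.97489035]
 [  0.         479.31860556 205.02958842]
 [  0.           0.           1.        ]] [ 0.42972616 -0.08044895  1.49625381]
side [[477.0925751    0.         275.05304663]
 [  0.         477.0925751  217.40356259]
 [  0.           0.           1.        ]] [-0.48746936 -0.47406111  0.87202668]
{'time': 0.1, 'q': array([-1.34150375e+00,  5.28376877e-01,  1.43376407e+00, -2.30959432e-05,
        1.18142434e+00, -1.78513981e-01]), 'joint_velocities': array([ 0.00137022, -0.00123181, -0.00132043, -0.00160144,  0.0008648 ,
        0.00032857]), 'joint_torque': array([-1.03836705e-04, -4.40988278e+01, -1.77150625e+01,  6.35474827e-02,
        5.33472793e-02, -4.40249812e-05]), 'position': array([ 0.24773286, -0.57308436,  0.22167046]), 'tool_rot': array([ 9.79282286e-01,  2.02497485e-01, -3.57150123e-05, -9.85727987e-04]), 'ft_force': array([-0.4045819 , -0.51485361,  0.16670296]), 'moment': array([ 0.01030589, -0.01573442, -0.00239767]), 'grip_width': 0.08704041957037294} 0.0187
```

View pics/top0.png

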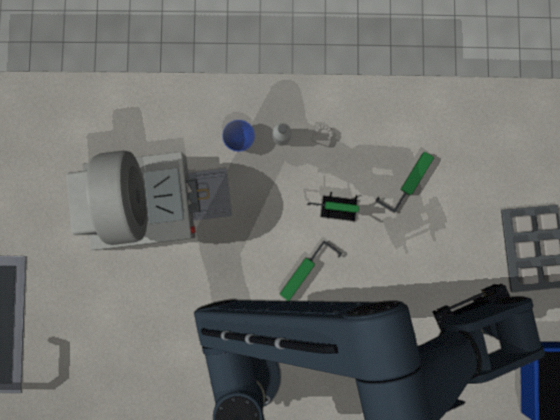

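View pics/side0.png

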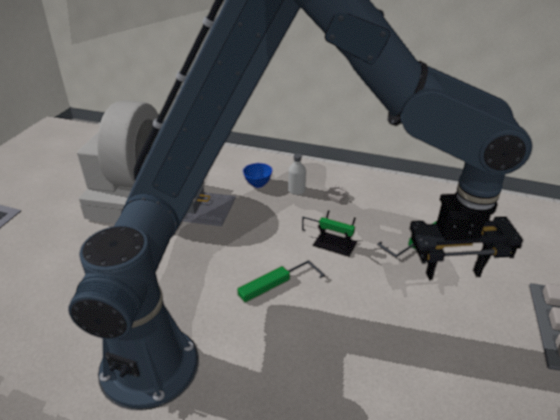

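Run:
```python
from h import *
crop('top0',300,180,380,235,10,'c1'); crop('top0',160,140,260,250,7,'c2'); crop('side0',290,195,370,260,9,'c3')
```

```text
(no output)
```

View pics/c1.png

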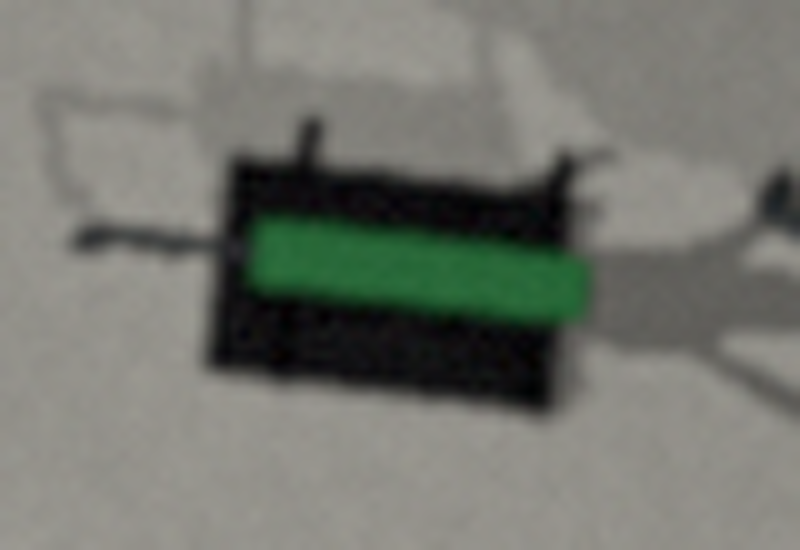

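View pics/c2.png

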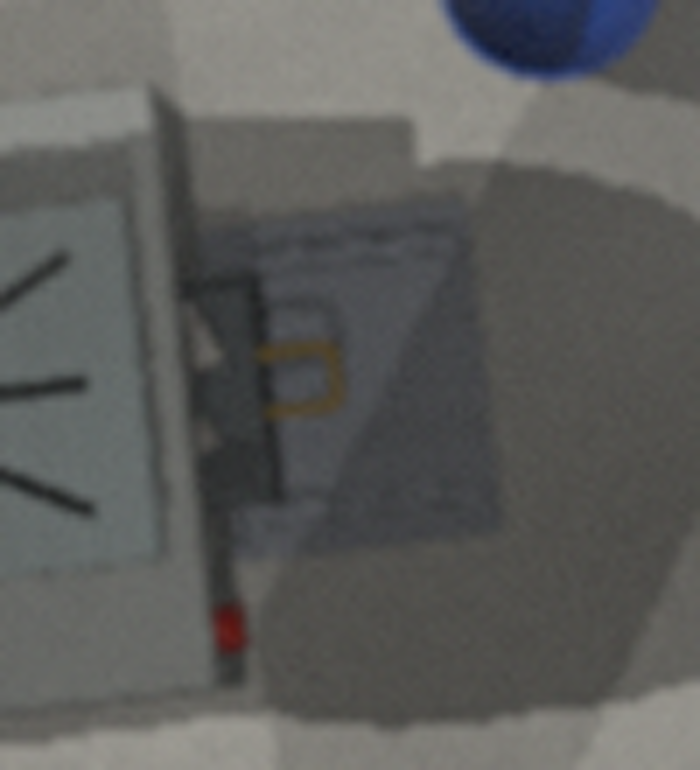

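View pics/c3.png

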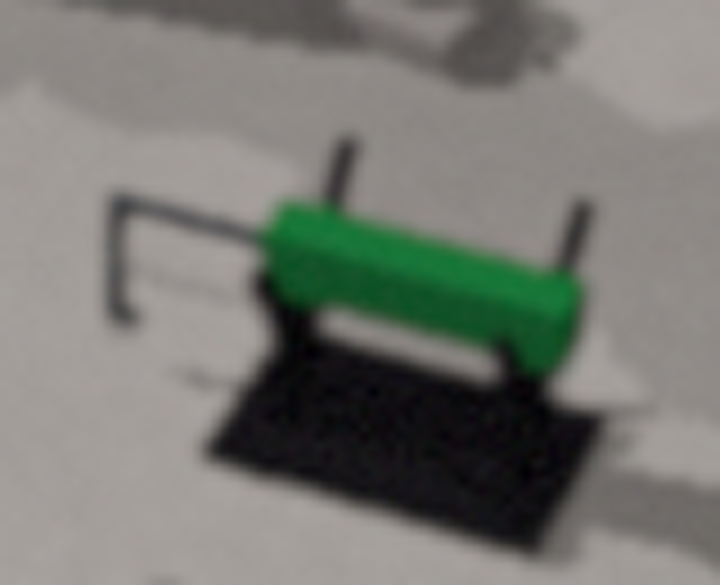

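```bash
cat >> h.py <<'E'
def c2p(X,Y,x0,y0,s): return ((X+.5)/s-.5+x0,(Y+.5)/s-.5+y0)
E
python3 - <<'E'
from h import *
z=np.load('pics/top0.npz');p=z['p'].astype(int);d=z['d']
m=((p[:,:,1]>p[:,:,0]+30)&(p[:,:,1]>p[:,:,2]+25)).astype(np.uint8)
m[:, :315]=0;m[:,365:]=0;m[:190]=0;m[225:]=0
cn=max(cv2.findContours(m,0,2)[0],key=cv2.contourArea)
r=cv2.minAreaRect(cn.astype(np.float32));print(r,np.median(d[m>0]))
ys,xs=np.nonzero(m);pts=np.array([atz('top',u,v,.078)[:2] for u,v in zip(xs,ys)])
c=pts.mean(0);u,s,vt=np.linalg.svd(pts-c);a=vt[0]*np.sign(vt[0][1]);q=(pts-c)@a;n=(pts-c)@np.array([-a[1],a[0]])
print('handle c',c,'dir',a,'deg',np.degrees(np.arctan2(a[1],a[0])),'len',np.ptp(q),'wid',np.ptp(n), 'mid',c+a*(q.max()+q.min())/2)
print('hz',[atd('top',325+8,207,d[207,333])[2]])
def P(X,Y,h,x0=160,y0=140,s=7): return atz('top',*c2p(X,Y,x0,y0,s),h)
def C(X,Y): return P(X,Y,.078,300,180,10)
print('rod tip',P(80,240,.065,300,180,10))
A=[P(472,198,.008),P(500,530,.008),P(470,232,.008)]
print('apron',A, np.linalg.norm(A[0]-A[1]), np.degrees(np.arctan2(*(A[0]-A[1])[:2][::-1])))
print('outerbar ends',P(338,350,.043),P(340,405,.043),'legs',P(262,353,.043),P(268,412,.043))
print('tray front top',P(262,275,.048),P(280,498,.048))
print('depths loop',[atd('top',*[round(k) for k in c2p(X,Y,160,140,7)],d[tuple(round(k) for k in c2p(X,Y,160,140,7))[::-1]]) for X,Y in((339,378),(300,353),(235,450),(400,400))])
# face: depth transition
print('redthing',P(230,630,.05),'face base R',P(240,690,0.0), 'top edge', P(215,690,.2))
E
```

```text
((341.48779296875, 206.60975646972656), (33.57118606567383, 7.28848123550415), 6.340191841125488) 1.4243143
handle c [ 0.5187257  -0.28299532] dir [0.10489893 0.99448289] deg 83.9786565591485 len 0.0997731388333879 wid 0.021738801998282993 mid [ 0.51868805 -0.28335223]
hz [np.float64(0.07524943709608123)]
rod tip [ 0.52756947 -0.18335054  0.065     ]
apron [array([0.64056996, 0.06511577, 0.008     ]), array([0.4923715 , 0.05016404, 0.008     ]), array([0.62527766, 0.06574296, 0.008     ])] 0.14895079017648127 5.76107356812303
outerbar ends [0.56842902 0.1187799  0.043     ] [0.54446034 0.11743966 0.043     ] legs [0.56676409 0.15178687 0.043     ] [0.54107569 0.14863773 0.043     ]
tray front top [0.60026688 0.15171303 0.048     ] [0.50349781 0.1418897  0.048     ]
depths loop [array([0.55483989, 0.11796407, 0.04384149]), array([0.56685431, 0.13645742, 0.04377773]), array([0.52601972, 0.16838184, 0.01108566]), array([0.54867531, 0.09439564, 0.01029455])]
redthing [0.44629991 0.16194387 0.05      ] face base R [0.42027298 0.16531759 0.        ] top edge [0.42143199 0.14209956 0.2       ]
```

Run:
```python
from h import *
crop('top0',215,110,345,150,6,'c4'); crop('side0',230,145,370,215,5,'c5')
z=np.load('pics/top0.npz');d=z['d']
for u,v in((238,135),(281,128),(282,132),(283,137),(325,132)): print(u,v,atd('top',u,v,d[v,u]))
```

```text
238 135 [0.74438482 0.03220329 0.01060801]
281 128 [ 0.74127471 -0.10067644  0.12894439]
282 132 [ 0.72869104 -0.10360842  0.13305355]
283 137 [ 0.722327   -0.10737791  0.09383202]
325 132 [ 0.7560146 -0.2402276  0.016186 ]
```

View pics/c4.png

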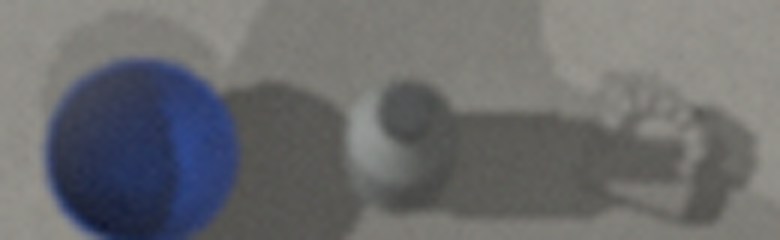

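View pics/c5.png

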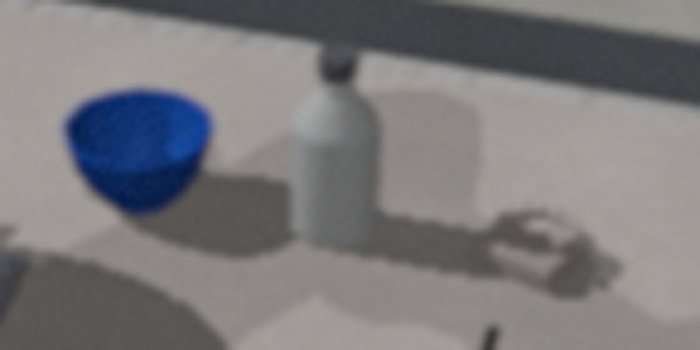

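```bash
cat >> h.py <<'E'
from scipy.spatial.transform import Rotation as Ro
def go(pos,yaw,cmd=None):
    """cmd: (pos,quat) commanded pose; default measured. yaw deg of tool x, tool down"""
    o=robot.get_obs()
    p0,R0=(o['position'],Ro.from_quat(o['tool_rot'])) if cmd is None else (np.array(cmd[0]),cmd[1])
    y=np.radians(yaw);X=np.array([np.cos(y),np.sin(y),0]);Z=np.array([0,0,-1.]);Y=np.cross(Z,X)
    Rt=Ro.from_matrix(np.stack([X,Y,Z],1))
    print('shift cm',np.round(R0.inv().apply(np.array(pos)-p0)*100,2),'rot',np.round((R0.inv()*Rt).as_rotvec(degrees=True),2))
E
python3 - <<'E'
from h import *
go([.5187,-.2832,.14],84)
E
```

```text
shift cm [ 36.37 -15.85   8.21] rot [ -0.09  -0.08 -60.63]
```

Call:
drive_tool(
  targets=[2,-0.9,0.5,0,0,-3,5,-2.2,1,0,0,-8,8.5,-3.7,2,0,0,-14,12,-5.2,3,0,0,-20,15.5,-6.7,4,0,0,-26,19,-8.3,4.5,0,0,-32,22.5,-9.8,5,0,0,-38,26,-11.3,6,0,0,-44,29.5,-12.9,7,0,0,-50,33,-14.4,7.5,0,0,-55.5,35.5,-15.5,8,0,0,-59.5,36.4,-15.9,8.2,0,0,-60.6],
  grip=-1,
  squeeze=50,
)

```text
time: 1.1
position: [0.5206, -0.2795, 0.1393]
tool_rot: [0.741, 0.671, 0.0, -0.001]
ft_force: [0.3, -0.0, 0.3]
grip_width: 0.0869
```

Call:
drive_tool(
  targets=[0,0,0,0,0,0,0,0,0,0,0,0,0,0,0,0,0,0],
)

```text
time: 1.35
position: [0.5183, -0.2846, 0.1407]
tool_rot: [0.744, 0.668, -0.0, 0.0]
ft_force: [0.6, 0.5, 0.7]
grip_width: 0.0866
```

Run:
```python
from h import *
o=robot.get_obs();print(o['position'],o['ft_force'],o['time'])
go([.5187,-.2832,.047],84)
snap('top','top1');snap('side','side1')
crop('top1',270,150,410,250,5,'c6'); crop('side1',270,170,410,260,5,'c7')
```

```text
[ 0.51825695 -0.28459972  0.14066695] [0.60009017 0.46611148 0.71161702] 1.35
shift cm [0.15 0.03 9.37] rot [-0.01  0.04 -0.14]
```

View pics/c6.png

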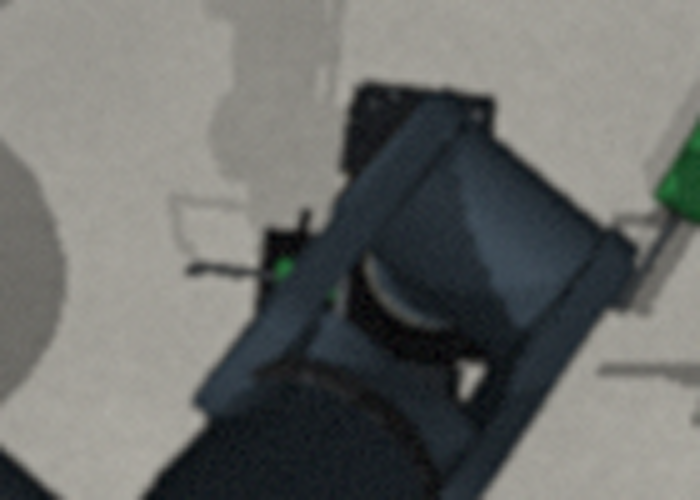

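View pics/c7.png

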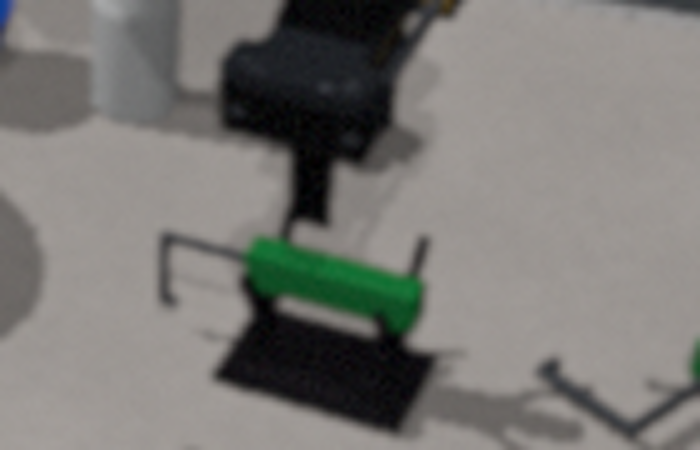

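Call:
drive_tool(
  targets=[0.1,0,1,0,0,0,0.1,0,3,0,0,0,0.1,0,5,0,0,0,0.1,0,7,0,0,0,0.1,0,8.5,0,0,0,0.1,0,9.2,0,0,0,0.1,0,9.4,0,0,0,0.1,0,9.4,0,0,0,0.1,0,9.4,0,0,0],
)

```text
time: 2.2
position: [0.5194, -0.2831, 0.0471]
tool_rot: [0.744, 0.669, 0.0, 0.001]
ft_force: [-0.5, -0.4, 0.5]
grip_width: 0.0872
```

Run:
```python
from h import *
o=robot.get_obs();print(o['position'],o['ft_force'],o['time'])
snap('side','side2')
crop('side2',290,180,390,260,7,'c8')
```

```text
[ 0.51940734 -0.28305059  0.04713406] [-0.48540414 -0.42925617  0.46007914] 2.2
```

View pics/c8.png

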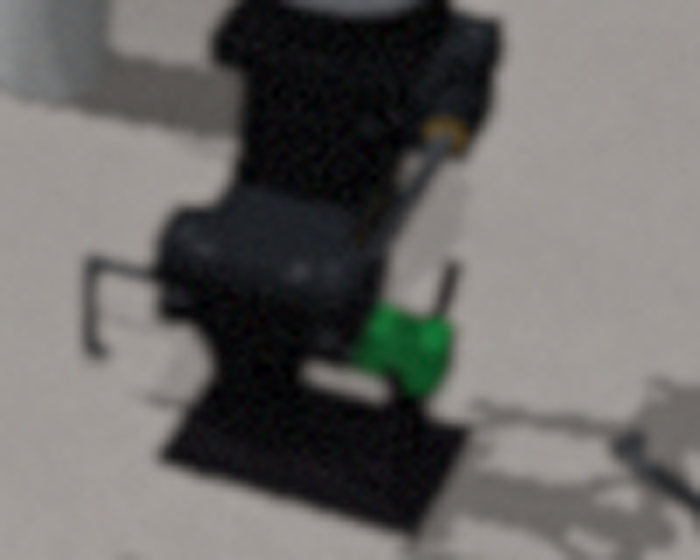

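Call:
drive_tool(
  targets=[0,0,0,0,0,0,0,0,0,0,0,0,0,0,0,0,0,0,0,0,0,0,0,0,0,0,0,0,0,0,0,0,0,0,0,0,0,0,0,0,0,0,0,0,0,0,0,0],
  grip=1,
  squeeze=50,
)

```text
time: 2.92
position: [0.5191, -0.2824, 0.0465]
tool_rot: [0.743, 0.669, -0.0, -0.0]
ft_force: [-0.5, -1.1, -0.0]
grip_width: 0.0416
```

Call:
drive_tool(
  targets=[0,0,0,0,0,0,0,0,0,0,0,0],
)

```text
time: 3.08
position: [0.5191, -0.2824, 0.0465]
tool_rot: [0.743, 0.669, -0.0, -0.0]
ft_force: [0.4, 0.5, 0.4]
grip_width: 0.0285
```

Call:
drive_tool(
  targets=[0,0,0,0,0,0,0,0,0,0,0,0,0,0,0,0,0,0,0,0,0,0,0,0,0,0,0,0,0,0,0,0,0,0,0,0],
)

```text
time: 3.58
position: [0.5191, -0.2824, 0.0465]
tool_rot: [0.743, 0.669, 0.0, 0.0]
ft_force: [0.3, -1.0, -0.5]
grip_width: 0.0196
```

Call:
drive_tool(
  targets=[0,0,-0.3,0,0,0,0,0,-1,0,0,0,0,0,-2.2,0,0,0,0,0,-3.5,0,0,0,0,0,-4.8,0,0,0,0,0,-6,0,0,0,0,0,-7,0,0,0,0,0,-7.5,0,0,0,0,0,-7.5,0,0,0,0,0,-7.5,0,0,0],
)

```text
time: 4.42
position: [0.519, -0.2824, 0.1219]
tool_rot: [0.743, 0.669, 0.0, 0.0]
ft_force: [0.8, 0.3, -2.4]
grip_width: 0.0199
```

Run:
```python
from h import *
o=robot.get_obs();print(o['position'],o['ft_force'],o['time'])
snap('side','side3');snap('top','top3')
crop('side3',270,150,390,240,6,'c9')
crop('top3',290,160,390,240,7,'c10')
```

```text
[ 0.51904918 -0.28239904  0.12185102] [ 0.81642811  0.27814321 -2.36705815] 4.4167
```

View pics/c9.png

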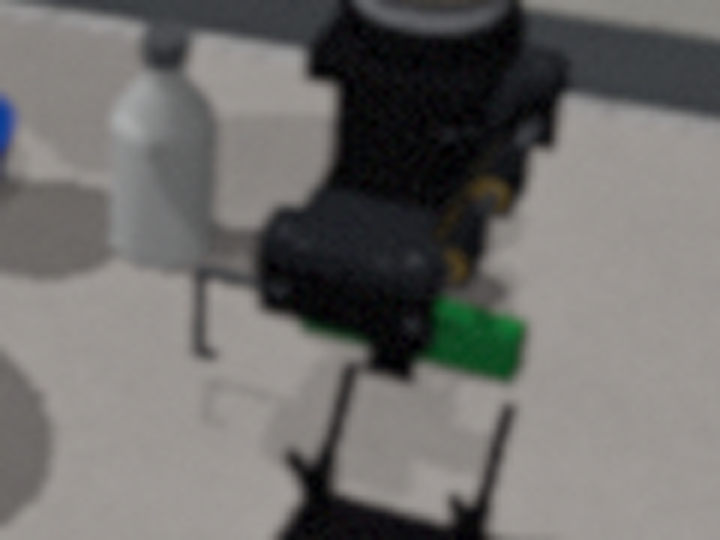

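View pics/c10.png

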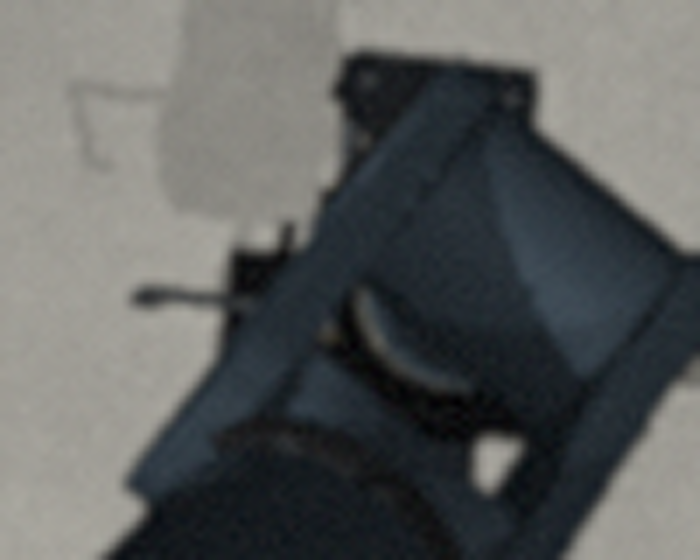

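Run:
```python
from h import *
for h in (.14,.138): print(atz('top',*c2p(143,297,290,160,7),h))
print(proj('top',[[.5295,-.183,.140]]),c2p(143,297,290,160,7),proj('side',[[.5295,-.183,.140]]),c2p(202,270,270,150,6),proj('side',[[.5295,-.183,.0954]]),c2p(197,352,270,150,6))
go([.5646,.0365,.122],95.8)
```

```text
[ 0.52692759 -0.18489174  0.14      ]
[ 0.52707093 -0.18504575  0.138     ]
[[309.33947497 201.08901047]] (310.0, 202.0) [[302.10953898 194.00797411]] (303.25, 194.58333333333334) [[301.72316007 207.36858535]] (302.4166666666667, 208.25)
shift cm [32.16  1.23 -0.08] rot [ -0.07  -0.05 -11.84]
```

Call:
drive_tool(
  targets=[1,0,0,0,0,-0.5,3,0.1,0,0,0,-1,6,0.2,0,0,0,-2,9,0.3,0,0,0,-3,12,0.5,0,0,0,-4.5,15,0.6,0,0,0,-5.5,18,0.7,0,0,0,-6.5,21,0.8,0,0,0,-8,24,0.9,0,0,0,-9,27,1,0,0,0,-10,29.5,1.1,0,0,0,-11,31,1.2,0,0,0,-11.6],
)

```text
time: 5.52
position: [0.5626, 0.0282, 0.1208]
tool_rot: [0.671, 0.742, -0.0, -0.001]
ft_force: [0.1, 1.1, -1.2]
grip_width: 0.0195
```

Call:
drive_tool(
  targets=[0.6,0,0,0,0,-0.2,1,0,0,0,0,-0.2,1,0,0,0,0,-0.2,1,0,0,0,0,-0.2,1,0,0,0,0,-0.2],
)

```text
time: 5.93
position: [0.5625, 0.0335, 0.1214]
tool_rot: [0.671, 0.741, -0.0, -0.0]
ft_force: [1.0, -0.1, -1.5]
grip_width: 0.0193
```

Run:
```python
from h import *
o=robot.get_obs();print(o['position'],o['ft_force'],o['time'])
snap('side','side4');snap('top','top4')
crop('top4',160,130,270,240,6,'c11')
crop('side4',150,130,290,240,5,'c12')
```

```text
[0.56254681 0.03352709 0.12144294] [ 0.9709143  -0.13730859 -1.51958618] 5.9333
```

View pics/c11.png

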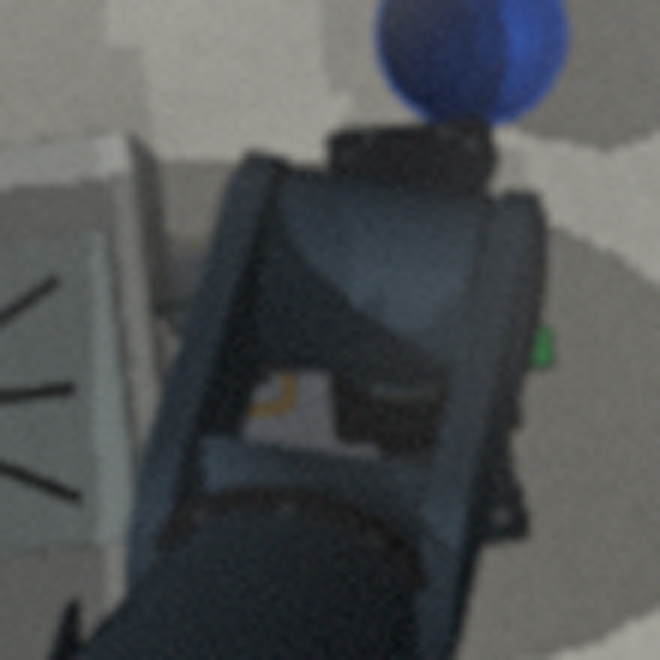

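View pics/c12.png

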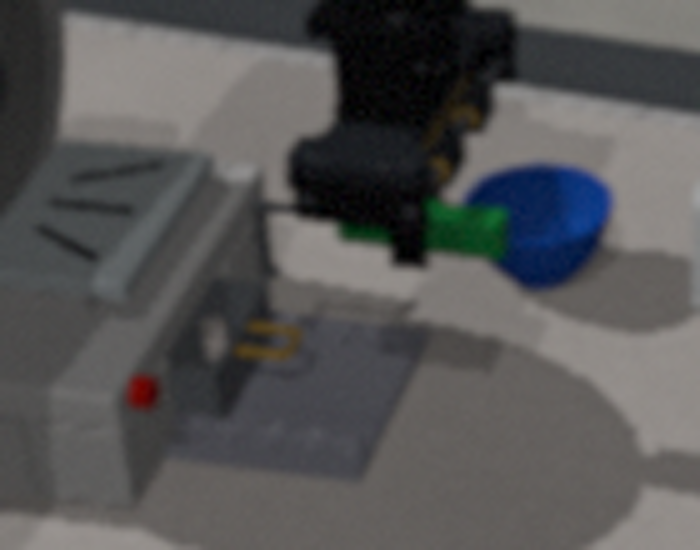

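Run:
```python
from h import *
crop('side4',190,160,220,210,14,'c13')
f=lambda X,Y,h: atz('side',*c2p(X,Y,150,130,5),h)
for n,a in dict(farcorner=(295,330),nearcorner=(290,354),barmid=(295,342),farleg=(265,328),nearleg=(258,353),farwall=(250,327),nearwall=(238,352)).items(): print(n,f(*a,.041))
print('tip pred px',proj('side',[[.5524,.133,.140],[.5524,.133,.0945]]),c2p(265,208,150,130,5),c2p(270,270,150,130,5))
```

```text
farcorner [0.56786644 0.12427729 0.041     ]
nearcorner [0.54399237 0.11605029 0.041     ]
barmid [0.55633219 0.11868785 0.041     ]
farleg [0.56393332 0.1427373  0.041     ]
nearleg [0.53874628 0.13492525 0.041     ]
farwall [0.56196198 0.15199408 0.041     ]
nearwall [0.53581303 0.14692734 0.041     ]
tip pred px [[200.39119786 170.04741414]
 [201.98064975 183.10827923]] (202.6, 171.2) (203.6, 183.6)
```

View pics/c13.png

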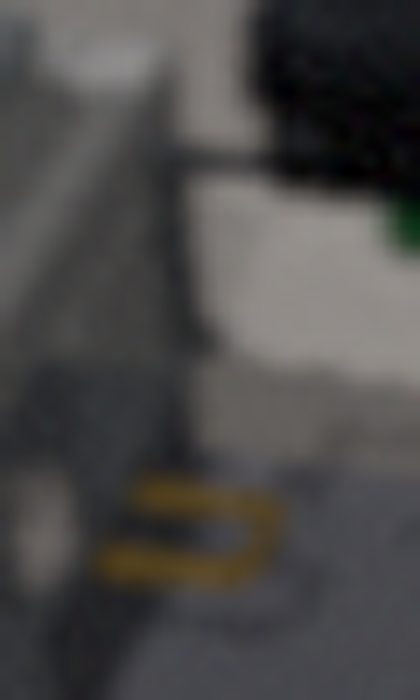

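Run:
```python
from h import *
f=lambda X,Y,h: atz('side',*c2p(X,Y,190,160,14),h)
print('foot',f(190,345,.095),'top',f(178,158,.14))
for a in ((255,535),(275,515),(235,572),(140,487),(115,560)):print(a,f(*a,.041))
```

```text
foot [0.54760531 0.12683903 0.095     ] top [0.55027109 0.12590491 0.14      ]
(255, 535) [0.55669994 0.12172801 0.041     ]
(275, 515) [0.56494656 0.12090633 0.041     ]
(235, 572) [0.542791   0.11974151 0.041     ]
(140, 487) [0.5651864  0.15383709 0.041     ]
(115, 560) [0.53852689 0.14644657 0.041     ]
```

Call:
drive_tool(
  targets=[0.2,0.1,0,0,0,0,0.5,0.2,0.3,0,0,0,0.8,0.4,1,0,0,0,0.8,0.4,2,0,0,0,0.8,0.4,3,0,0,0,0.8,0.4,3.7,0,0,0,0.8,0.4,4,0,0,0,0.8,0.4,4,0,0,0,0.8,0.4,4,0,0,0],
)

```text
time: 6.78
position: [0.5657, 0.0429, 0.0811]
tool_rot: [0.671, 0.742, -0.0, -0.0]
ft_force: [0.8, -0.3, -1.5]
grip_width: 0.0192
```

Run:
```python
from h import *
o=robot.get_obs();print(o['position'],o['ft_force'],o['time'])
snap('side','side5')
crop('side5',180,160,225,210,14,'c14')
R=Ro.from_quat(o['tool_rot']).as_matrix();t=o['position']+R[:,0]*.1
print(t, proj('side',[[t[0],t[1],o['position'][2]+.0055-.032]]))
```

```text
[0.5656725  0.04292949 0.08110333] [ 0.78658004 -0.27059587 -1.50878231] 6.7833
[0.55563302 0.14242425 0.08112034] [[201.01370599 193.01828044]]
```

View pics/c14.png

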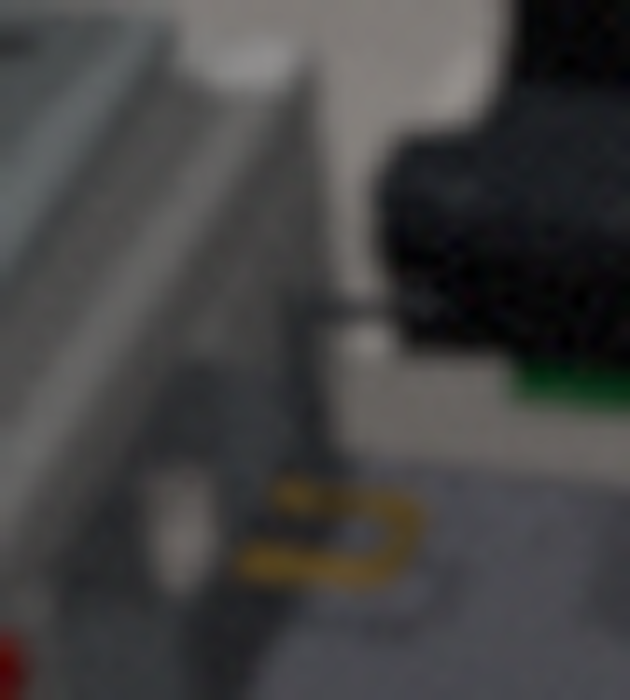

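Run:
```python
from h import *
for y in(.1424,.140,.137): 
  u,v=proj('side',[[.5556,y,.041]])[0]; print(y,(u-180+.5)*14,(v-160+.5)*14)
```

```text
0.1424 307.7092187869437 520.8494311627993
0.14 317.60511598485294 522.8643364772151
0.137 329.9891353139533 525.3858923201914
```

Call:
drive_tool(
  targets=[0,0,0.3,0,0,0,0,0,0.8,0,0,0,0,0,1.3,0,0,0,0,0,1.5,0,0,0,0,0,1.5,0,0,0],
)

```text
time: 7.25
position: [0.5652, 0.043, 0.0658]
tool_rot: [0.671, 0.742, -0.0, -0.001]
ft_force: [0.2, -0.3, -1.7]
grip_width: 0.0195
```

Call:
drive_tool(
  targets=[0,0,0.3,0,0,0,0,0,0.8,0,0,0,0,0,1.3,0,0,0,0,0,1.7,0,0,0,0,0,1.9,0,0,0,0,0,1.9,0,0,0,0,0,1.9,0,0,0],
)

```text
time: 7.83
position: [0.5657, 0.043, 0.0473]
tool_rot: [0.671, 0.742, -0.0, -0.0]
ft_force: [-0.4, -0.4, -1.4]
grip_width: 0.0198
```

Run:
```python
from h import *
o=robot.get_obs();print(o['position'],o['ft_force'],o['time'])
snap('side','side6')
crop('side6',180,160,225,210,14,'c15')
```

```text
[0.56572146 0.04295072 0.04730803] [-0.4196036  -0.39969102 -1.37508499] 7.8333
```

View pics/c15.png

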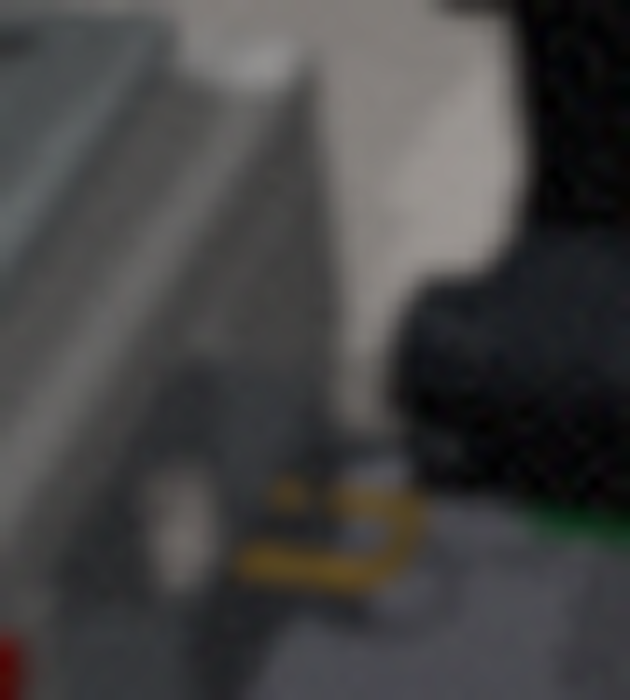

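Call:
drive_tool(
  targets=[-0.2,0,0,0,0,0,-0.5,0,0,0,0,0,-0.8,0,0,0,0,0,-1.0,0,0,0,0,0,-1.2,0,0,0,0,0,-1.4,0,0,0,0,0,-1.6,0,0,0,0,0,-1.8,0,0,0,0,0,-2,0,0,0,0,0,-2.2,0,0,0,0,0,-2.4,0,0,0,0,0,-2.6,0,0,0,0,0],
)

```text
time: 8.88
position: [0.5684, 0.0169, 0.0475]
tool_rot: [0.671, 0.742, -0.0, -0.0]
ft_force: [-0.6, 2.2, -1.3]
grip_width: 0.0196
```

Call:
drive_tool(
  targets=[-0.2,0,0,0,0,0,-0.4,0,0,0,0,0,-0.6,0,0,0,0,0,-0.8,0,0,0,0,0,-1,0,0,0,0,0,-1.2,0,0,0,0,0],
)

```text
time: 9.38
position: [0.5696, 0.0049, 0.0475]
tool_rot: [0.671, 0.742, -0.0, -0.0]
ft_force: [-0.7, 1.3, -0.8]
grip_width: 0.0195
```

Run:
```python
from h import *
o=robot.get_obs();print(o['position'],o['ft_force'],o['time'])
snap('side','side7')
crop('side7',170,160,270,230,8,'c16')
```

```text
[0.56963578 0.0049125  0.04754536] [-0.66831433  1.28067486 -0.83186564] 9.3833
```

View pics/c16.png

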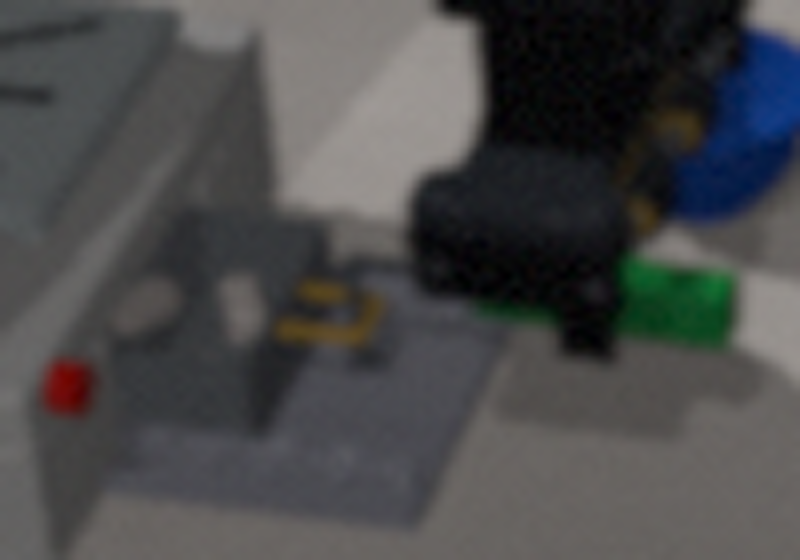

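Call:
drive_tool(
  targets=[-0.2,0,0,0,0,0,-0.5,0,0,0,0,0,-0.8,0,0,0,0,0,-1.1,0,0,0,0,0,-1.4,0,0,0,0,0,-1.7,0,0,0,0,0,-2.0,0,0,0,0,0,-2.3,0,0,0,0,0,-2.6,0,0,0,0,0,-2.8,0,0,0,0,0,-3,0,0,0,0,0,-3.1,0,0,0,0,0],
)

```text
time: 10.43
position: [0.5728, -0.026, 0.0475]
tool_rot: [0.671, 0.742, -0.0, 0.0]
ft_force: [0.7, 1.3, -2.5]
grip_width: 0.0195
```

Call:
drive_tool(
  targets=[-0.1,0,0,0,0,0,-0.2,0,0,0,0,0,-0.3,0,0,0,0,0,-0.4,0,0,0,0,0,-0.5,0,0,0,0,0,-0.6,0,0,0,0,0,-0.7,0,0,0,0,0,-0.8,0,0,0,0,0],
)

```text
time: 11.1
position: [0.5736, -0.0338, 0.0476]
tool_rot: [0.671, 0.742, -0.0, 0.0]
ft_force: [-0.3, 2.1, -1.4]
grip_width: 0.0197
```

Run:
```python
from h import *
o=robot.get_obs();print(o['position'],o['ft_force'],o['time'])
snap('side','side8');snap('top','top8')
crop('side8',170,160,270,230,8,'c17')
```

```text
[ 0.57355877 -0.03375093  0.04755457] [-0.26325991  2.07207653 -1.44871063] 11.1
```

View pics/c17.png

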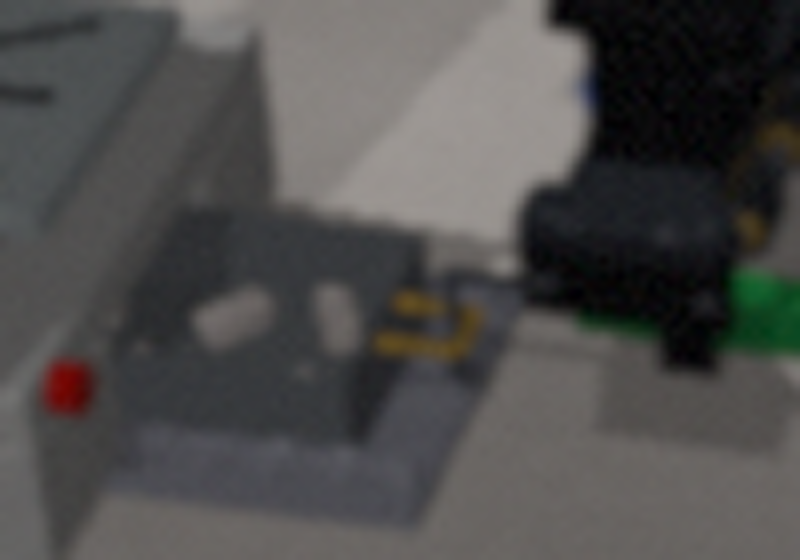

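Call:
drive_tool(
  targets=[-0.1,0,0,0,0,0,-0.2,0,0,0,0,0,-0.3,0,0,0,0,0,-0.4,0,0,0,0,0,-0.5,0,0,0,0,0,-0.6,0,0,0,0,0,-0.6,0,0,0,0,0],
)

```text
time: 11.78
position: [0.5742, -0.0399, 0.0475]
tool_rot: [0.671, 0.742, -0.0, 0.0]
ft_force: [-0.1, 0.9, -1.6]
grip_width: 0.0193
```

Run:
```python
from h import *
p,d=snap('side','side9')
crop('side9',170,160,270,230,8,'c18')
o=robot.get_obs();print(o['position'],o['ft_force'],o['time'])
f=lambda X,Y,h: atz('side',*c2p(X,Y,170,160,8),h)
# on side8 crop: bar mid
print(f(470,330,.041),f(425,235,.048),f(360,440,.0475))
```

```text
[ 0.57423169 -0.03988948  0.04757483] [-0.16214444  2.12991163 -1.77991062] 11.8333
[0.562006   0.05579552 0.041     ] [0.60545684 0.09357193 0.048     ] [0.47886315 0.061514   0.0475    ]
```

View pics/c18.png

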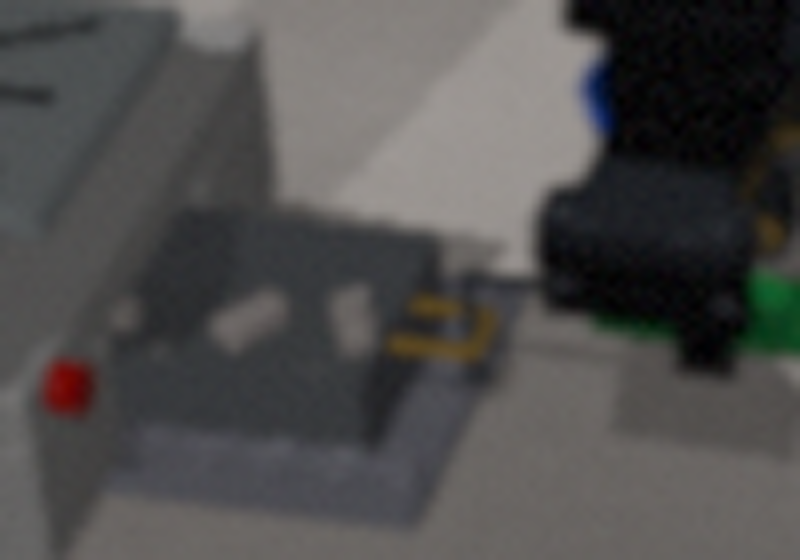

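Call:
drive_tool(
  targets=[-0.05,0,0,0,0,0,-0.1,0,0,0,0,0,-0.15,0,0,0,0,0,-0.2,0,0,0,0,0],
)

```text
time: 12.17
position: [0.5744, -0.0416, 0.0475]
tool_rot: [0.671, 0.742, 0.0, -0.0]
ft_force: [-0.3, 1.7, -1.5]
grip_width: 0.0196
```

Call:
drive_tool(
  targets=[-0.05,0,0,0,0,0,-0.1,0,0,0,0,0,-0.15,0,0,0,0,0],
)

```text
time: 12.42
position: [0.5745, -0.0432, 0.0476]
tool_rot: [0.671, 0.742, 0.0, 0.0]
ft_force: [-0.5, 2.5, -1.6]
grip_width: 0.0194
```

Call:
drive_tool(
  targets=[-0.05,0,0,0,0,0,-0.1,0,0,0,0,0,-0.15,0,0,0,0,0],
)

```text
time: 12.67
position: [0.5747, -0.0447, 0.0476]
tool_rot: [0.671, 0.742, 0.0, -0.0]
ft_force: [0.3, 1.9, -1.3]
grip_width: 0.0197
```

Call:
drive_tool(
  targets=[-0.05,0,0,0,0,0,-0.1,0,0,0,0,0],
)

```text
time: 12.83
position: [0.5748, -0.0456, 0.0476]
tool_rot: [0.671, 0.742, 0.0, 0.0]
ft_force: [0.6, 2.4, -2.2]
grip_width: 0.0198
```

Call:
drive_tool(
  targets=[-0.05,0,0,0,0,0,-0.1,0,0,0,0,0],
)

```text
time: 13.0
position: [0.5749, -0.0466, 0.0476]
tool_rot: [0.671, 0.742, 0.0, 0.0]
ft_force: [-1.2, 2.3, -1.5]
grip_width: 0.0197
```

Call:
drive_tool(
  targets=[-0.05,0,0,0,0,0,-0.1,0,0,0,0,0],
)

```text
time: 13.17
position: [0.575, -0.0476, 0.0475]
tool_rot: [0.671, 0.742, 0.0, -0.0]
ft_force: [-0.2, 2.6, -1.5]
grip_width: 0.0195
```

Call:
drive_tool(
  targets=[-0.05,0,0,0,0,0,-0.1,0,0,0,0,0],
)

```text
time: 13.33
position: [0.5751, -0.0486, 0.0476]
tool_rot: [0.671, 0.742, 0.0, 0.0]
ft_force: [0.1, 2.3, -2.3]
grip_width: 0.0196
```

Call:
drive_tool(
  targets=[-0.05,0,0,0,0,0,-0.1,0,0,0,0,0],
)

```text
time: 13.5
position: [0.5752, -0.0496, 0.0476]
tool_rot: [0.671, 0.742, 0.0, -0.0]
ft_force: [0.4, 2.6, -1.8]
grip_width: 0.0196
```

Call:
drive_tool(
  targets=[-0.05,0,0,0,0,0,-0.1,0,0,0,0,0],
)

```text
time: 13.67
position: [0.5753, -0.0506, 0.0475]
tool_rot: [0.671, 0.742, 0.0, 0.0]
ft_force: [0.3, 3.0, -1.1]
grip_width: 0.0194
```

Call:
drive_tool(
  targets=[-0.05,0,0,0,0,0,-0.1,0,0,0,0,0],
)

```text
time: 13.83
position: [0.5753, -0.0514, 0.0475]
tool_rot: [0.671, 0.742, 0.0, -0.0]
ft_force: [-0.0, 4.5, -2.2]
grip_width: 0.0194
```

Call:
drive_tool(
  targets=[-0.03,0,0,0,0,0,-0.03,0,0,0,0,0],
)

```text
time: 14.0
position: [0.5753, -0.0515, 0.0475]
tool_rot: [0.671, 0.742, 0.0, -0.0]
ft_force: [-0.0, 4.1, -2.6]
grip_width: 0.0195
```

Call:
drive_tool(
  targets=[-0.05,0,0,0,0,0,-0.05,0,0,0,0,0],
)

```text
time: 14.17
position: [0.5752, -0.0516, 0.0474]
tool_rot: [0.671, 0.742, 0.0, -0.001]
ft_force: [0.2, 5.0, -2.2]
grip_width: 0.0197
```

Call:
drive_tool(
  targets=[-0.05,0,0,0,0,0,-0.1,0,0,0,0,0,-0.1,0,0,0,0,0],
)

```text
time: 14.42
position: [0.575, -0.0519, 0.0472]
tool_rot: [0.671, 0.741, 0.001, -0.001]
ft_force: [0.9, 8.6, -2.2]
grip_width: 0.0199
```

Call:
drive_tool(
  targets=[-0.05,0,0,0,0,0,-0.1,0,0,0,0,0,-0.1,0,0,0,0,0],
)

```text
time: 14.67
position: [0.5749, -0.052, 0.0471]
tool_rot: [0.671, 0.741, 0.001, -0.002]
ft_force: [1.0, 9.6, -3.1]
grip_width: 0.0195
```

Call:
drive_tool(
  targets=[-0.05,0,0,0,0,0,-0.08,0,0,0,0,0,-0.08,0,0,0,0,0],
)

```text
time: 14.92
position: [0.5748, -0.0522, 0.047]
tool_rot: [0.672, 0.741, 0.001, -0.002]
ft_force: [2.6, 11.8, -3.3]
grip_width: 0.0199
```

Call:
drive_tool(
  targets=[0,0,0,0,0,0,0,0,0,0,0,0,0,0,0,0,0,0,0,0,0,0,0,0,0,0,0,0,0,0,0,0,0,0,0,0],
)

```text
time: 15.42
position: [0.5748, -0.0521, 0.047]
tool_rot: [0.672, 0.741, 0.001, -0.002]
ft_force: [1.6, 11.8, -3.5]
grip_width: 0.0199
```

Call:
drive_tool(
  targets=[0,0,0,0,0,0,0,0,0,0,0,0,0,0,0,0,0,0,0,0,0,0,0,0,0,0,0,0,0,0,0,0,0,0,0,0],
)

```text
time: 15.92
position: [0.5748, -0.0521, 0.047]
tool_rot: [0.672, 0.741, 0.001, -0.002]
ft_force: [2.2, 11.2, -3.0]
grip_width: 0.0195
```

Call:
drive_tool(
  targets=[0,0,0,0,0,0,0,0,0,0,0,0],
)

```text
time: 16.08
position: [0.5748, -0.0521, 0.047]
tool_rot: [0.672, 0.741, 0.001, -0.002]
ft_force: [0.7, 12.2, -3.2]
grip_width: 0.0196
```

Run:
```python
from h import *
o=robot.get_obs();print(o['position'],o['tool_rot'],o['ft_force'],o['time'])
snap('side','side10')
crop('side10',190,160,290,230,8,'c19')
```

```text
[ 0.57484986 -0.05214662  0.04697529] [ 0.67155198  0.74095307  0.00113625 -0.00227847] [ 0.66132017 12.18356643 -3.23210647] 16.0833
```

View pics/c19.png

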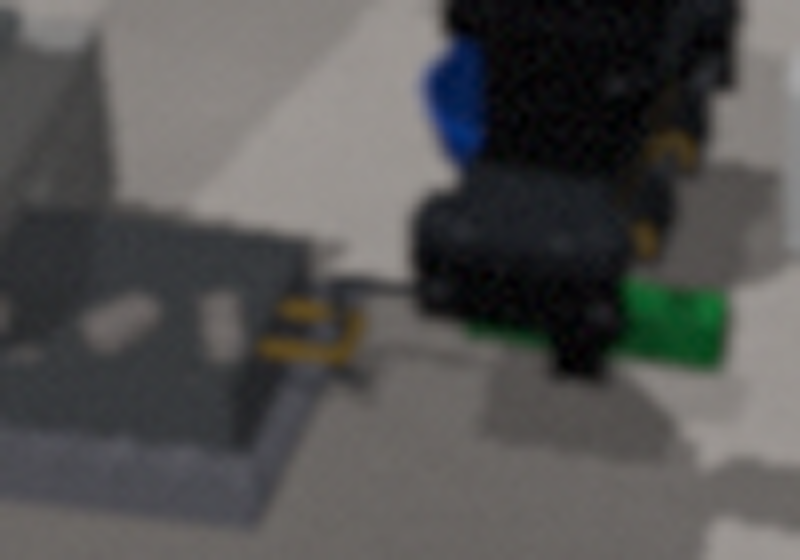

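Call:
drive_tool(
  targets=[0.1,0,0,0,0,0,0.2,0,0,0,0,0,0.3,0,0,0,0,0,0.5,0,0,0,0,0,0.7,0,0,0,0,0,0.9,0,0,0,0,0,1.2,0,0,0,0,0,1.5,0,0,0,0,0,1.7,0,0,0,0,0,1.7,0,0,0,0,0,1.7,0,0,0,0,0],
)

```text
time: 17.05
position: [0.574, -0.0381, 0.0475]
tool_rot: [0.671, 0.742, -0.0, 0.0]
ft_force: [-0.7, -0.2, -1.9]
grip_width: 0.0193
```

Run:
```python
from h import *
o=robot.get_obs();print(o['position'],o['tool_rot'],o['ft_force'],o['time'])
snap('side','side11')
crop('side11',205,175,265,225,12,'c20')
```

```text
[ 0.57400479 -0.03814725  0.04754552] [ 6.70509212e-01  7.41901201e-01 -4.77223267e-05  4.30531858e-05] [-0.71589968 -0.16962765 -1.8531167 ] 17.05
```

View pics/c20.png

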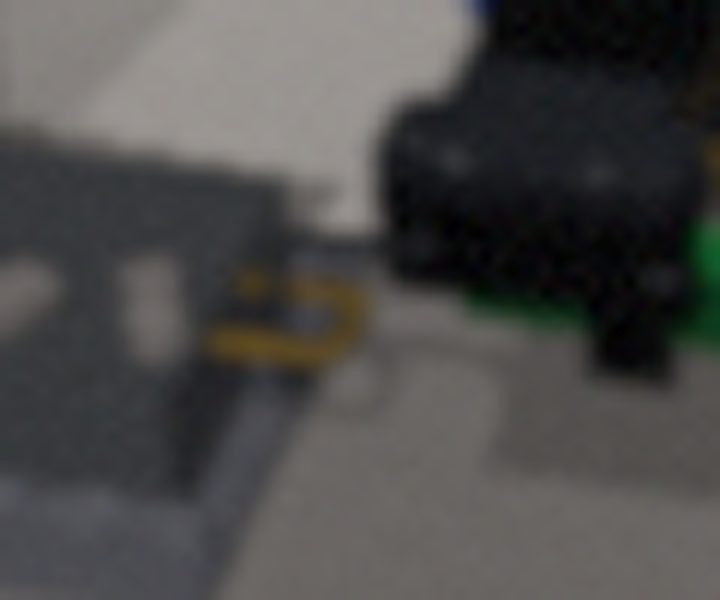

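Call:
drive_tool(
  targets=[0,0,-0.3,0,0,0,0,0,-0.8,0,0,0,0,0,-1.3,0,0,0,0,0,-1.8,0,0,0,0,0,-2,0,0,0,0,0,-2,0,0,0],
)

```text
time: 17.6
position: [0.5746, -0.0384, 0.0685]
tool_rot: [0.671, 0.742, 0.0, 0.001]
ft_force: [0.4, -0.5, -1.9]
grip_width: 0.0197
```

Call:
drive_tool(
  targets=[0,0,-0.5,0,0,0,0,0,-1.2,0,0,0,0,0,-2.2,0,0,0,0,0,-3.4,0,0,0,0,0,-4.5,0,0,0,0,0,-5.2,0,0,0,0,0,-5.5,0,0,0,0,0,-5.5,0,0,0,0,0,-5.5,0,0,0],
)

```text
time: 18.35
position: [0.5739, -0.0382, 0.1227]
tool_rot: [0.671, 0.742, 0.0, 0.0]
ft_force: [-0.7, -0.7, -1.1]
grip_width: 0.0198
```

Run:
```python
from h import *
o=robot.get_obs();print(o['position'],o['tool_rot'],o['ft_force'],o['time'])
snap('side','side12'); snap('top','top12')
crop('side12',190,140,290,230,7,'c21')
go([.5191,-.2824,.122],84.0)
```

```text
[ 0.57388433 -0.038217    0.12265285] [6.70662720e-01 7.41762439e-01 6.65369894e-06 3.05797144e-06] [-0.68128237 -0.70545965 -1.06093532] 18.35
shift cm [-23.76  -7.87  -0.  ] rot [-0.07 -0.02 11.77]
```

View pics/c21.png

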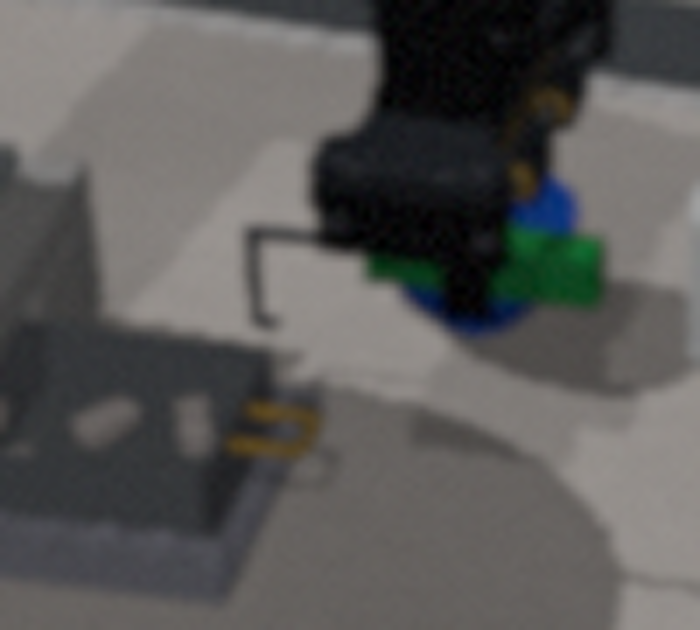

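Run:
```python
from h import *
o=robot.get_obs();R=Ro.from_quat(o['tool_rot']).as_matrix();t=o['position']+R[:,0]*.1
print(proj('side',[[t[0],t[1],o['position'][2]+.0055+.013],[t[0],t[1],o['position'][2]+.0055-.032]]),c2p(254,233,190,140,7),c2p(262,322,190,140,7))
e=o['position']-R[:,0]*.05
print(proj('side',[[e[0],e[1],e[2]+.0055]]),c2p(592,303,190,140,7))
```

```text
[[224.36107415 172.09375048]
 [225.49221577 185.09666265]] (225.85714285714286, 172.85714285714286) (227.0, 185.57142857142856)
[[274.91362327 182.1859666 ]] (274.1428571428571, 182.85714285714286)
```

Call:
drive_tool(
  targets=[-1,-0.3,0,0,0,0.5,-3,-1,0,0,0,1.5,-5.5,-1.8,0,0,0,2.5,-8,-2.6,0,0,0,4,-10.5,-3.5,0,0,0,5,-13,-4.3,0,0,0,6.5,-15.5,-5.1,0,0,0,7.5,-18,-6,0,0,0,9,-20.5,-6.8,0,0,0,10,-22.5,-7.5,0,0,0,11,-23.5,-7.8,0,0,0,11.6,-23.8,-7.9,0,0,0,11.8],
)

```text
time: 19.45
position: [0.5186, -0.2854, 0.1221]
tool_rot: [0.744, 0.668, -0.0, 0.0]
ft_force: [-0.3, 0.2, -1.7]
grip_width: 0.0194
```

Call:
drive_tool(
  targets=[0,0,0,0,0,0,0,0,0,0,0,0,0,0,0,0,0,0,0,0,0,0,0,0],
)

```text
time: 19.78
position: [0.5195, -0.2815, 0.1225]
tool_rot: [0.743, 0.67, 0.0, -0.0]
ft_force: [0.2, 0.1, -2.4]
grip_width: 0.0195
```

Run:
```python
from h import *
o=robot.get_obs();print(o['position'],o['ft_force'],o['time'])
snap('side','side13')
crop('side13',270,150,390,240,6,'c22')
go([.5190,-.2824,.0465],84.0)
```

```text
[ 0.51946747 -0.28154678  0.12248442] [ 0.19237973  0.06787275 -2.35158952] 19.7833
shift cm [-0.08 -0.05  7.61] rot [-0.02 -0.02  0.06]
```

View pics/c22.png

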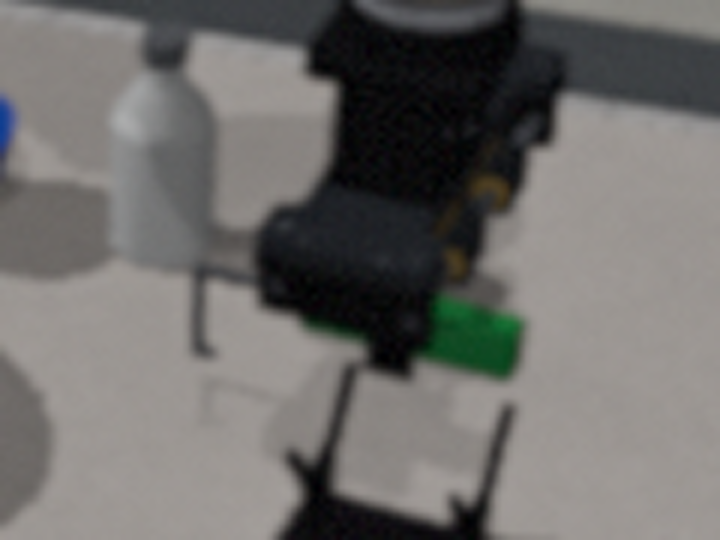

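Call:
drive_tool(
  targets=[-0.1,-0.05,0.5,0,0,0,-0.1,-0.05,1.5,0,0,0,-0.1,-0.05,3,0,0,0,-0.1,-0.05,4.5,0,0,0,-0.1,-0.05,5.5,0,0,0,-0.1,-0.05,6.2,0,0,0,-0.1,-0.05,6.6,0,0,0,-0.1,-0.05,6.8,0,0,0,-0.1,-0.05,6.8,0,0,0,-0.1,-0.05,6.8,0,0,0],
)

```text
time: 20.67
position: [0.5191, -0.2842, 0.0549]
tool_rot: [0.743, 0.669, 0.0, 0.0]
ft_force: [0.6, -0.8, -1.9]
grip_width: 0.0196
```

Call:
drive_tool(
  targets=[0.1,0,0,0,0,0,0.15,0,0.2,0,0,0,0.15,0,0.4,0,0,0,0.15,0,0.5,0,0,0,0.15,0,0.6,0,0,0,0.15,0,0.65,0,0,0,0.15,0,0.65,0,0,0],
)

```text
time: 21.25
position: [0.5188, -0.2824, 0.0479]
tool_rot: [0.743, 0.669, -0.0, -0.0]
ft_force: [-0.1, 0.4, -1.8]
grip_width: 0.0198
```

Call:
drive_tool(
  targets=[0,0,0.03,0,0,0,0,0,0.06,0,0,0,0,0,0.1,0,0,0,0,0,0.1,0,0,0],
)

```text
time: 21.58
position: [0.5189, -0.2824, 0.047]
tool_rot: [0.743, 0.669, 0.0, -0.0]
ft_force: [0.2, 0.6, -1.9]
grip_width: 0.0194
```

Call:
drive_tool(
  targets=[0,0,0.03,0,0,0,0,0,0.06,0,0,0,0,0,0.06,0,0,0,0,0,0.06,0,0,0],
)

```text
time: 21.92
position: [0.5189, -0.2825, 0.0465]
tool_rot: [0.743, 0.669, 0.0, 0.0]
ft_force: [0.0, 0.3, -1.0]
grip_width: 0.0192
```

Call:
drive_tool(
  targets=[0,0,0.03,0,0,0,0,0,0.05,0,0,0,0,0,0.05,0,0,0,0,0,0.05,0,0,0],
)

```text
time: 22.25
position: [0.5189, -0.2825, 0.0465]
tool_rot: [0.743, 0.669, 0.0, 0.0]
ft_force: [-1.9, 1.7, 6.3]
grip_width: 0.0194
```

Call:
drive_tool(
  targets=[0,0,-0.03,0,0,0,0,0,-0.03,0,0,0],
)

```text
time: 22.42
position: [0.5189, -0.2825, 0.0465]
tool_rot: [0.743, 0.669, 0.0, 0.0]
ft_force: [-1.4, 1.2, 4.8]
grip_width: 0.0194
```

Run:
```python
from h import *
snap('side','side14')
crop('side14',280,180,390,260,7,'c23')
```

```text
(no output)
```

View pics/c23.png

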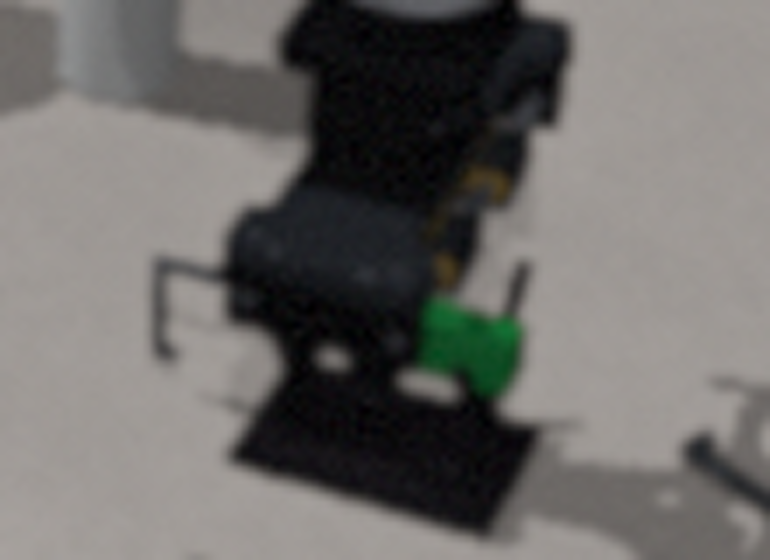

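Seated. Ease the load slightly, then release with a gentle opening.

Call:
drive_tool(
  targets=[0,0,-0.03,0,0,0,0,0,-0.03,0,0,0,0,0,-0.03,0,0,0],
  squeeze=10,
)

```text
time: 22.72
position: [0.5189, -0.2825, 0.0465]
tool_rot: [0.743, 0.669, 0.0, 0.0]
ft_force: [-0.4, 0.2, 2.9]
grip_width: 0.0197
```

Call:
drive_tool(
  targets=[0,0,0,0,0,0,0,0,0,0,0,0,0,0,0,0,0,0,0,0,0,0,0,0,0,0,0,0,0,0,0,0,0,0,0,0],
  grip=0.2,
)

```text
time: 23.22
position: [0.5188, -0.2824, 0.0464]
tool_rot: [0.743, 0.669, -0.0, -0.0]
ft_force: [0.3, -0.3, 0.4]
grip_width: 0.0342
```

Call:
drive_tool(
  targets=[0,0,0,0,0,0,0,0,0,0,0,0,0,0,0,0,0,0,0,0,0,0,0,0,0,0,0,0,0,0,0,0,0,0,0,0],
  grip=-0.6,
)

```text
time: 23.72
position: [0.5189, -0.2824, 0.0466]
tool_rot: [0.743, 0.669, 0.0, 0.0]
ft_force: [0.7, 0.1, -0.1]
grip_width: 0.0653
```

Call:
drive_tool(
  targets=[0,0,-0.3,0,0,0,0,0,-1,0,0,0,0,0,-2,0,0,0,0,0,-3.5,0,0,0,0,0,-5,0,0,0,0,0,-7,0,0,0,0,0,-9,0,0,0,0,0,-11,0,0,0,0,0,-12.5,0,0,0,0,0,-13.5,0,0,0,0,0,-14,0,0,0,0,0,-14,0,0,0],
)

```text
time: 24.72
position: [0.5194, -0.2828, 0.1882]
tool_rot: [0.743, 0.669, 0.0, 0.001]
ft_force: [0.7, -1.3, 0.5]
grip_width: 0.0698
```

Call:
drive_tool(
  targets=[-3,2,-0.5,0,0,0,-6,4,-1,0,0,0,-9,6,-1,0,0,0,-12,8,-1,0,0,0,-14,9,-1,0,0,0,-15,10,-1,0,0,0,-15,10,-1,0,0,0,-15,10,-1,0,0,0,-15,10,-1,0,0,0],
)

```text
time: 25.47
position: [0.6016, -0.4405, 0.1952]
tool_rot: [0.743, 0.669, 0.0, -0.002]
ft_force: [-0.2, -0.1, -0.2]
grip_width: 0.0698
```

Run:
```python
from h import *
o=robot.get_obs();print(o['position'],o['ft_force'],o['time'])
snap('side','side15');snap('top','top15')
crop('side15',180,150,380,260,4,'c24');crop('top15',170,110,380,250,3.8,'c25')
z=np.load('pics/top15.npz');p=z['p'].astype(int)
m=((p[:,:,1]>p[:,:,0]+30)&(p[:,:,1]>p[:,:,2]+25)).astype(np.uint8)
m[:, :315]=0;m[:,365:]=0;m[:190]=0;m[225:]=0
ys,xs=np.nonzero(m);pts=np.array([atz('top',u,v,.078)[:2] for u,v in zip(xs,ys)])
c=pts.mean(0);u,s,vt=np.linalg.svd(pts-c);a=vt[0]*np.sign(vt[0][1]);print(len(pts),c,np.degrees(np.arctan2(a[1],a[0])))
```

```text
[ 0.60161335 -0.44049861  0.19517596] [-0.17264013 -0.06486009 -0.15581115] 25.4667
246 [ 0.51816751 -0.28307968] 84.25242235012105
```

View pics/c24.png

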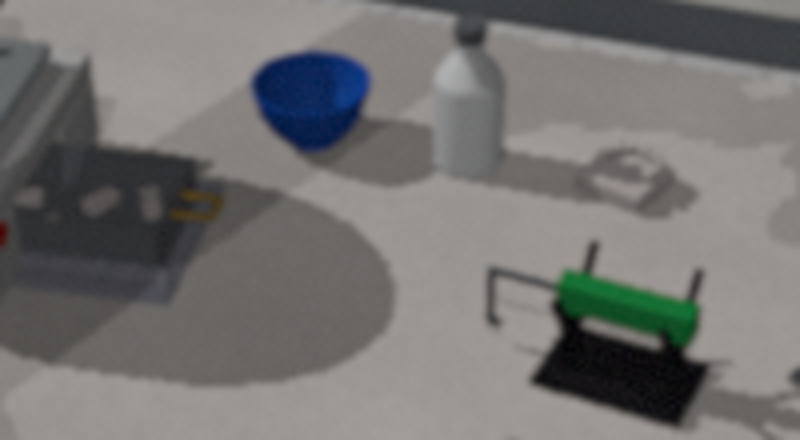

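View pics/c25.png

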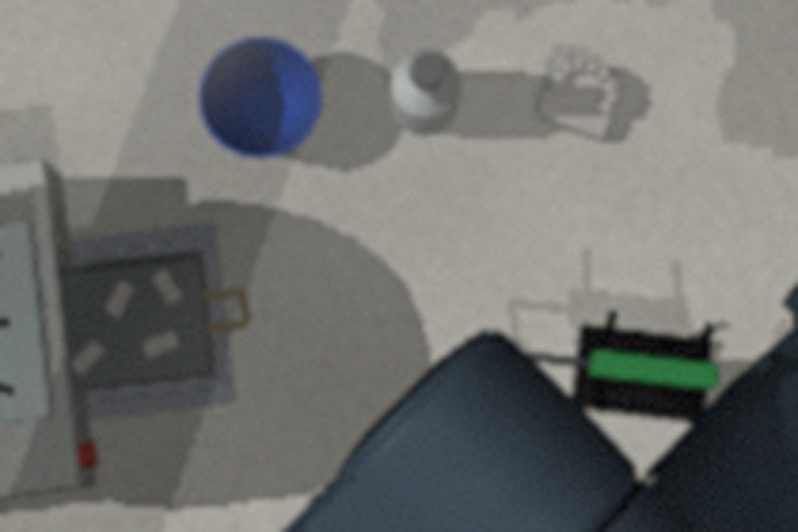

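Run:
```python
from h import *
print(atz('top',*c2p(243,310,170,110,3.8),.043))
print(robot.hand_in())
```

```text
[0.56426976 0.04045116 0.043     ]
the job is handed in; nothing more can be done
None
```

I drew the tray out to its stops with the hook, laid the hook back in its cradle, and handed the job in at about 25.5 s.

- **Pull:** The tray came out about 78 mm and then stopped dead. From there the pull was raised in small steps and held at about 11–12 N in the pull direction for roughly 1.2 s. The highest pull I read was 12.2 N. Forces are only read at the end of each move, so a brief peak in between would not show.
- **Unhooking:** I moved the hook 14 mm towards the trimmer and lifted it straight out with no sign of contact. The last top picture still shows the tray drawn out. Its outer bar is at y ≈ 0.040 m; it was at 0.118 m at the start.
- **Hook:** It lies level in the cradle. Its handle is within about 0.6 mm and 0.3° of where it started. While lowering it I pressed it onto the cradle with up to about 7 N, eased that to about 3 N, then opened the gripper.
- **Surroundings:** The bowl, bottle and cast look unmoved in the pictures, and the gripper ended well clear of everything.
- **Check that disagreed:** The side camera put the hook tip 3–5 mm from where the arm's own position placed it. The offset was the same before and after the pull, so I took it as camera error, not the hook slipping in the gripper.

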